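# Bolt the large stock chest shut

## Task

Lock the lid of the larger of the two grey steel stock chests with its barrel bolt: slide the bolt fully across into its staple, then swing the bolt's handle bar all the way down into the notch and let go. Leave the smaller chest's bolt as it is, drawn back.

Things in the scene. Friction and masses are not known exactly. Their poses are not given: they have to be found in the camera images.
- chest: The larger of 2 like grey steel chests, fixed, 240 (x) by 310 (y) by 100 mm high (the other: 3/4 scale). Origin: centre of its underside; x away from the robot, yaw within 23 deg. In its frame, mm: bolt rod 16 thick, axis along y at x=20, z=134. Two channel walls beside it, at x=4.5 and 35.5, y -100 to 60, up to z=156; the near one's notch: y -21 to 18. Loose rings (20 high) lie in two corners.
- bolt (a joint): Slide of the larger chest's bolt, m, along the chest's +y: 0 drawn back (open), 0.080 fully across at its stop, the rod through the staple (51 mm high, at chest y = 89 to 111 mm). Starts at 0 to 0.020; drags with about 1.5 N and stays where it is left. The handle bar's axis lies at chest y = -75 mm + this value.
- handle (a joint): Turn of the larger bolt's handle about the rod, rad: 0 upright, 1.571 level, pointing to the chest's -x. Round bar 14 mm thick, square to the rod, its end 90 mm from the rod's axis; pinch it 45 to 80 mm from that axis. Starts at 0 to 0.15. The walls stop it at 0.27 until the bolt is at 0.065 or more, over the notch. No spring: it stays near upright, and falls by its weight if let go past 1.1.
- small_bolt (a joint): Slide of the smaller chest's bolt, m: 0 drawn back, 0.060 fully across. This chest is a 3/4 scale copy, 180 x 233 x 75 mm, on the other side of the bench. Starts at 0 to 0.010; to be left alone.

How it is judged:
By the outcome, as a careful person would: the job done as asked, in the order asked, and still so for the second after the job is handed in, with the robot touching nothing.
It also fails if it takes over 38 s, if anything falls off the work surface, if the arm or the gripper's body presses on something with over 40 N, if the wrist force passes 120 N, or if a joint passes its speed limit or range.

## Robot

A 6-joint arm with a two-finger parallel gripper is mounted at the origin on the work surface. World frame = base frame: x ahead of the robot, y to its left, z up, the work surface at z = 0. Lengths are in m, angles in rad, forces in N, time in s.
With the tool pointing down it reaches from about 0.3 to 1 m from the base axis. Payload 5.1 kg.
Tool frame: the origin (TCP) lies on the centre line of the jaws, within the pads' length; the fingertips stand 25 mm ahead of it and the grasp point (between the pads) lies 6 mm ahead of it; z points along the fingers, y is the line along which they close (so a half turn about z gives the same grasp; the last joint's range is limited). The gripper opens to 95 mm and grips with 3 to 60 N. Pads are 20 mm wide; open, the fingers measure 119 mm over their backs; the gripper's body (75 mm by 180 mm) begins 59 mm behind the grasp point.
Start: joints at [-1.389, 0.124, 1.65, -0, 1.367, -0.083], TCP at [0.17, -0.627, 0.24] pointing down, gripper open.
Joint ranges: [-2.61, 2.61], [-1.02, 2.33], [0.03, 2.71], [-1.35, 4.49], [0.32, 2.68], [-2.91, 2.91]. Speed limits (rad/s): [2.57, 2.57, 3.14, 3.14, 3.14, 3.14].

## Interface

Orientations are given as a unit quaternion [w, x, y, z].
In Python, from workcell import state, cams, robot gives the robot as it stands.
- The arm moves only by the tool jog_arm, never from a script. Its argument "deltas" is text: rows parted by semicolons, each of 7 numbers parted by spaces: the shift along the tool's x, y, z in cm, then the turn, a rotation vector about the tool's x, y, z in rad, then the opening, from 0 (shut) to 1 (fully open). In form: x y z rx ry rz jaw; .... A call has 1 to 5 rows; each row shifts and turns the commanded pose from where the row before left it, along the tool's axes as they then stand; what a row does not reach is not made up. A row lasts 1/10 s, in which the tool goes at most 50 mm and 8.59 degrees, less where a joint would pass 70% of its speed; a pose out of reach is approached as far as the arm can. A call with a gripper value outside its range is refused whole. The fingers move at their own pace and stop on an object; "newtons" is the grip in N (left out, the last holds). Time passes only in rows, so rows that do not move let the fingers close. It gives the time, the measured TCP pose, the force, the opening and the grip force at its end, in the units of the state.
- state(): the state, without advancing time (a new reading comes with each control period).
- cams.snapshot(name): name is "side" or "top"; returns a dict with "img" (400x640x3 uint8, red, green, blue), "vertical_fov" (degrees; the focal length in pixels is half the picture's height over the tangent of half this angle, whatever the lens; pixels are square), "cx", "cy" (the principal point, pixels), "k1" (the pictures are not rectified: a ray, as slopes to the right and down, at radius r is drawn at 1 + k1 r^2 times it, then the intrinsics apply), "R" (3x3) and "t" (3): a world point X has camera coordinates R X + t. Camera axes: x right, y down, z forward; pixel columns grow to the right and rows downward; lengths in m; the calibration is good to about 2 mm. A picture is of the moment at which its call begins. There is no depth.
- robot.finish_job(): hands the job in; it is judged then, once.
The state is a dict: "clock": time; "q": joint angles; "qd": joint speeds; "joint_torque": joint torques, N m; "position": TCP position; "tcp_rot": TCP orientation; "wrist_force": force on the tool from outside, world axes, zero at the start; "wrist_torque": the same for the moment, N m; "gripper_width": finger opening in m; "gripper_force": force on a finger pad.
Only numpy, scipy, OpenCV 4.12 (cv2) and the standard library are available. Lean on these libraries where they do the work, as an engineer would, in place of code of your own. Each camera call takes 0.05 s, during which the arm holds its last target. There are 200 camera calls.

## Working session

There is one attempt and no reset: what is moved stays moved. The work goes in short steps, Python scripts to look and compute and a tool call to move; the robot and the scene stay as the last step left them, time stands still between calls to the robot, and variables do not carry over. Pictures are saved under pics/ and viewed, at most 10 in all, crops included, and the job is handed in when it is done.

Besides the shell and the picture viewer there is one more tool, called after ">>>" as name(argument=value, ...) on one line, values as JSON. jog_arm: Moves the arm, as the interface text tells. Its arguments: {"type":"object","properties":{"deltas":{"type":"string"},"newtons":{"type":"number"}},"required":["deltas"]}

```bash
mkdir -p pics; python3 - <<'E'
from workcell import state,cams,robot
import cv2,numpy as np,pickle
for n in("top","side"):
    s=cams.snapshot(n);pickle.dump(s,open(n+".pkl","wb"))
    cv2.imwrite(f"pics/{n}0.png",s["img"][:,:,::-1])
    print(n,s["vertical_fov"],s["cx"],s["cy"],s["k1"],s["R"],s["t"])
print(state())
E
```

```text
top 52.99660142456739 317.398312699033 196.52557668200495 -0.053382635881005766 [[ 0.01479096 -0.99973964  0.01737448]
 [-0.99580477 -0.01629756 -0.09004022]
 [ 0.09029993 -0.0159698  -0.99578657]] [-0.04426223  0.59238116  0.91924307]
side 53.533448389638714 318.6243687353776 204.16354597270757 -0.04669589162819349 [[-0.93646032 -0.35023023 -0.01951578]
 [-0.22005403  0.62989504 -0.74485466]
 [ 0.27316351 -0.6932323  -0.66694128]] [0.53938191 0.22727043 0.57353526]
{'clock': 0.1, 'q': array([-1.38860626e+00,  1.24436983e-01,  1.65153930e+00, -1.73339972e-05,
        1.36751027e+00, -8.25856328e-02]), 'qd': array([ 0.00011408, -0.00252444, -0.00297563,  0.00079396, -0.00124418,
       -0.00097806]), 'joint_torque': array([ 8.59152769e-04, -4.18880582e+01, -3.61096394e+01,  7.76350172e-02,
        4.61757474e-02, -7.36054358e-05]), 'position': array([ 0.16997879, -0.62682221,  0.23851071]), 'tcp_rot': array([-9.45355024e-04,  9.91248844e-01,  1.32003154e-01, -5.56171449e-05]), 'wrist_force': array([-0.27684732,  0.74862593,  0.15283172]), 'wrist_torque': array([-0.00406387, -0.02792068,  0.04459459]), 'gripper_force': 0.0, 'gripper_width': 0.09497947454350181}
```

View pics/top0.png

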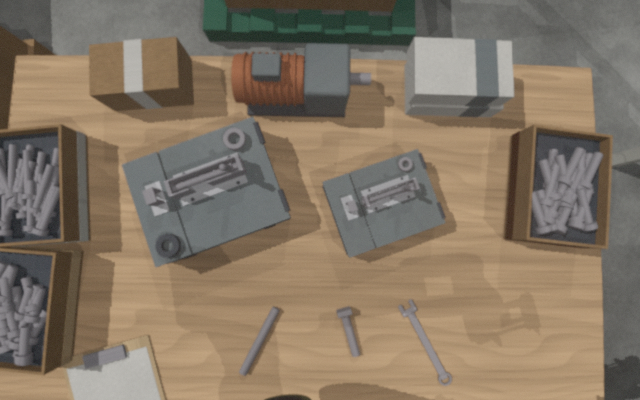

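View pics/side0.png

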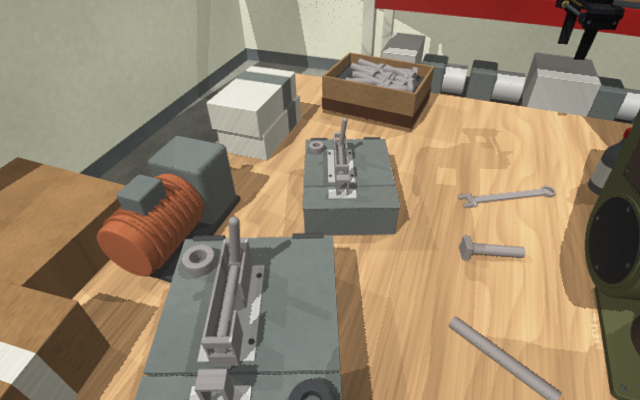

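The top view shows the large chest centred near (205,192) and the small one near (383,203). The staple is on the large chest's left at (157,196). In the side view its handle stands upright with the tip near (234,222). Next I'll enlarge both.

```bash
python3 - <<'E'
import cv2,pickle
for n,(a,b,c,d) in dict(top=(110,105,300,275),side=(135,200,375,400)).items():
    im=pickle.load(open(n+".pkl","rb"))["img"][b:d,a:c,::-1]
    f=4 if n=="top" else 3
    im=cv2.resize(im,None,fx=f,fy=f,interpolation=cv2.INTER_CUBIC)[:600,:800]
    im=cv2.convertScaleAbs(im,alpha=1.4,beta=10)
    cv2.imwrite(f"pics/{n}crop.png",im);print(im.shape)
E
```

```text
(600, 760, 3)
(600, 720, 3)
```

View pics/topcrop.png

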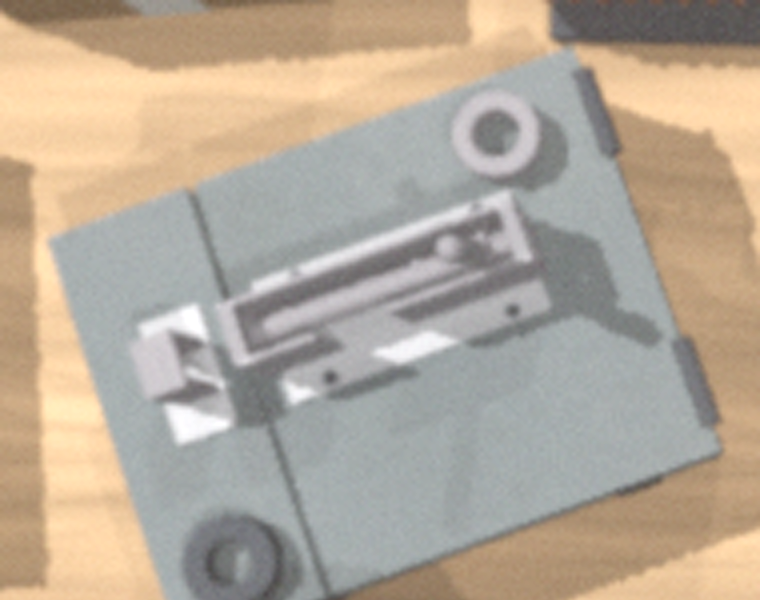

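View pics/sidecrop.png

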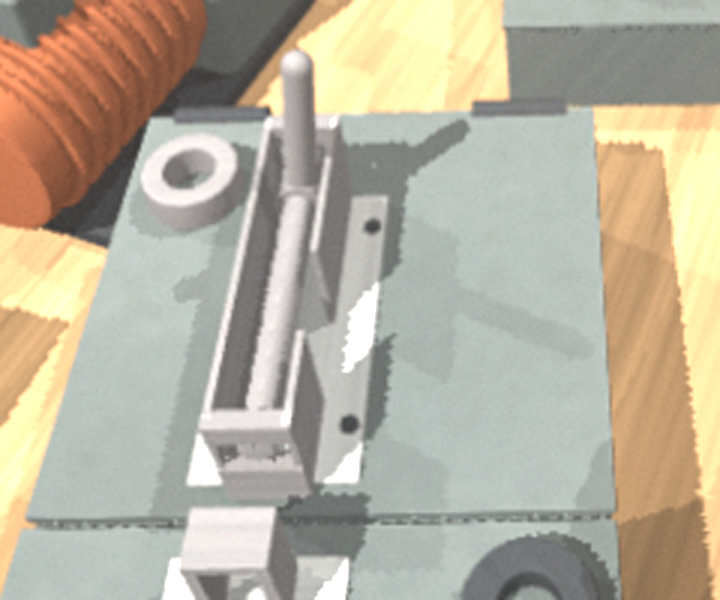

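The top crop shows lid corners at full-image (122.5,165), (252.5,117) and (290.5,218), with the handle tip at (223.8,166.8). The side crop shows far lid corners at (185,237.7) and (332.7,236.7), with the tip ball near (234,222).

```bash
cat > h.py <<'E'
import numpy as np,pickle
from scipy.optimize import least_squares
from scipy.spatial.transform import Rotation as Ro
def proj(s,X):
    c=np.atleast_2d(X)@s["R"].T+s["t"]; p=c[:,:2]/c[:,2:]
    p=p*(1+s["k1"]*(p**2).sum(1,keepdims=True)); f=200/np.tan(np.radians(s["vertical_fov"]/2))
    return p*f+[s["cx"],s["cy"]]
def W(P,X): # chest->world
    c,s=np.cos(P[2]),np.sin(P[2]); return np.atleast_2d(X)@np.array([[c,-s,0],[s,c,0],[0,0,1]]).T+[P[0],P[1],0]
def bar(b,h,r): return np.array([.02-r*np.sin(h),-.075+b,.134+r*np.cos(h)])
E
python3 - <<'E'
from h import *
S={n:pickle.load(open(n+".pkl","rb")) for n in("top","side")}
L={"top":[((.12,.155,.1),(122.5,165)),((.12,-.155,.1),(252.5,117)),((-.12,-.155,.1),(290.5,218)),((-.12,.155,.1),(157,265)),
 ((.0355,-.1,.156),(238.5,153)),((.02,.1,.151),(150,197))],
"side":[((.12,-.155,.1),(185,237.7)),((-.12,-.155,.1),(332.7,236.7))]}
T={"top":(223.8,166.8),"side":(234,221.5)}
def r(P):
    o=[]
    for n in S:
        for X,u in L[n]: o+=list(proj(S[n],W(P,X))[0]-u)
        o+=list(proj(S[n],W(P,bar(P[3],P[4],.083)))[0]-T[n])
    return np.array(o)
f=least_squares(r,[.6,.2,.3,.01,.05],loss="soft_l1")
print(f.x);print(r(f.x).reshape(-1,2).round(1))
np.save("P.npy",f.x)
print(W(f.x[:3],[bar(f.x[3],f.x[4],.06),bar(.08,0,.06)]))
E
```

```text
[0.59505711 0.21089106 0.37647221 0.00400881 0.1320122 ]
[[-1.2 -0.3]
 [ 0.9 -1.1]
 [ 0.5 -0.8]
 [-1.1  3. ]
 [-0.3  1.7]
 [-0.2 -0.8]
 [-1.  -0. ]
 [-0.   0.2]
 [ 0.4 -2.7]
 [ 0.2 -0.7]]
[[0.63241116 0.14932087 0.19347794]
 [0.61181825 0.22289374 0.194     ]]
```

>>> jog_arm(deltas="3.2 -3.1 -1.4 0 0 0 1; 3.2 -3.1 -1.4 0 0 0 1; 3.2 -3.1 -1.4 0 0 0 1; 3.2 -3.1 -1.4 0 0 0 1; 3.2 -3.1 -1.4 0 0 0 1", newtons=12)

```text
clock: 0.6
position: [0.2844, -0.4341, 0.3096]
tcp_rot: [-0.0, 0.991, 0.132, -0.0]
wrist_force: [1.2, -0.7, -0.8]
gripper_width: 0.095
gripper_force: 0.0
```

>>> jog_arm(deltas="3.2 -3.1 -1.2 0 0 0 1; 3.2 -3.1 -1.2 0 0 0 1; 3.2 -3.1 -1.2 0 0 0 1; 3.2 -3.1 -1 0 0 0 1; 3.2 -3.1 0 0 0 0 1")

```text
clock: 1.1
position: [0.3987, -0.243, 0.3573]
tcp_rot: [0.001, 0.991, 0.132, 0.001]
wrist_force: [0.6, -0.6, 0.2]
gripper_width: 0.0951
gripper_force: 0.0
```

>>> jog_arm(deltas="3.2 -3.1 0 0 0 0 1; 3.2 -3.1 0 0 0 0 1; 3.2 -3.1 0 0 0 0 1; 3.2 -3.1 0 0 0 0 1; 3.2 -3.1 0 0 0 0 1")

```text
clock: 1.6
position: [0.5121, -0.0511, 0.3553]
tcp_rot: [0.0, 0.991, 0.132, -0.0]
wrist_force: [1.0, -0.2, 1.8]
gripper_width: 0.0952
gripper_force: 0.0
```

>>> jog_arm(deltas="3.2 -3.1 0 0 0 0 1; 3.2 -3.1 0 0 0 0 1; 3.2 -3.1 0 0 0 0 1; 3.2 -3.1 0 0 0 0 1; 0 0 0 0 0 -0.11 1")

```text
clock: 2.1
position: [0.6038, 0.1043, 0.3537]
tcp_rot: [-0.001, 0.982, 0.19, -0.001]
wrist_force: [-1.2, -0.1, 0.2]
gripper_width: 0.0946
gripper_force: 0.0
```

>>> jog_arm(deltas="2.2 -1.6 0 0 0 0 1; 2.1 -1.5 2 0 0 0 1; 0 0 4 0 0 0 1; 0 0 2 0 0 0 1; 0 0 0 0 0 0 1")

```text
clock: 2.6
position: [0.6292, 0.1447, 0.2699]
tcp_rot: [-0.0, 0.982, 0.186, -0.005]
wrist_force: [0.4, -0.3, -0.1]
gripper_width: 0.0948
gripper_force: 0.0
```

```bash
python3 - <<'E'
from h import *
from workcell import state,cams
import cv2
P=np.load("P.npy");st=state()
S={n:cams.snapshot(n) for n in("top","side")}
print(st["position"])
w,x,y,z=st["tcp_rot"];R=Ro.from_quat([x,y,z,w]).as_matrix()
t=W(P[:3],bar(P[3],P[4],.065))[0];print("tool-frame to go cm",100*(R.T@(t-st["position"])-[0,0,.006]))
a=S["side"]["img"][150:350,120:340,::-1];b=S["top"]["img"][90:290,110:330,::-1]
cv2.imwrite("pics/c2.png",np.hstack([cv2.resize(a,(400,364)),cv2.resize(b,(400,364))]))
E
```

```text
[0.62915449 0.14474078 0.26990498]
tool-frame to go cm [ 0.4714103  -0.291299    6.54362894]
```

View pics/c2.png

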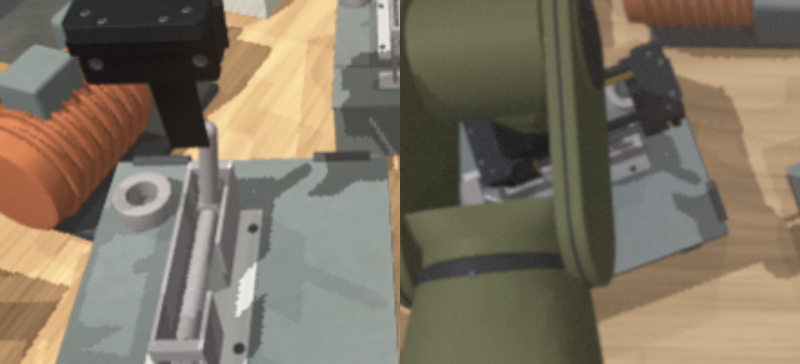

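The view shows the fingers above the bar, which sits just right of the near finger at about (208,130) in the left panel. I'll project the expected fingertip and bar tip to check the offset.

```bash
python3 - <<'E'
from h import *
from workcell import state
P=np.load("P.npy");st=state();s=pickle.load(open("side.pkl","rb"))
w,x,y,z=st["tcp_rot"];R=Ro.from_quat([x,y,z,w]).as_matrix()
q=np.array([[a,b,.025] for a in(-.01,.01) for b in(-.0475,-.0595)])@R.T+st["position"]
f=lambda X:((proj(s,X)-[120,150])*[400/220,364/200]).round(0)
print(f(q),f(W(P[:3],[bar(P[3],P[4],.083),bar(P[3],P[4],.0)])))
for h in(0,.05,.1,.132):print(f(W(P[:3],bar(P[3],h,.083))))
E
```

```text
[[204. 138.]
 [201. 152.]
 [172. 139.]
 [169. 153.]] [[208. 129.]
 [211. 206.]]
[[192. 129.]]
[[198. 129.]]
[[204. 129.]]
[[208. 129.]]
```

>>> jog_arm(deltas="0.4 -0.3 1.5 0 0 0 1; 0 0 2 0 0 0 1; 0 0 2 0 0 0 1; 0 0 1 0 0 0 1; 0 0 0 0 0 0 0.5")

```text
clock: 3.2
position: [0.6335, 0.149, 0.2092]
tcp_rot: [-0.0, 0.982, 0.186, -0.001]
wrist_force: [-0.5, 0.6, 0.5]
gripper_width: 0.0911
gripper_force: 0.0
```

>>> jog_arm(deltas="0 0 0 0 0 0 0; 0 0 0 0 0 0 0; 0 0 0 0 0 0 0; 0 0 0 0 0 0 0; 0 0 0 0 0 0 0")

```text
clock: 3.7
position: [0.6342, 0.1491, 0.2112]
tcp_rot: [0.0, 0.982, 0.186, 0.0]
wrist_force: [-0.1, -0.0, -0.6]
gripper_width: 0.0523
gripper_force: 0.0
```

>>> jog_arm(deltas="0 0 0.6 0 0 0 0; 0 0 0 0 0 0 0; 0 0 0 0 0 0 0; 0 0 0 0 0 0 0; 0 0 0 0 0 0 0")

```text
clock: 4.2
position: [0.634, 0.1493, 0.2046]
tcp_rot: [-0.0, 0.982, 0.186, -0.0]
wrist_force: [0.1, -0.5, -0.9]
gripper_width: 0.0137
gripper_force: 12.0
```

>>> jog_arm(deltas="0 0 0 0 0 0 0; 0 0 0 0 0 0 0; 0 0 0 0 0 0 0")

```text
clock: 4.5
position: [0.634, 0.1492, 0.2047]
tcp_rot: [-0.0, 0.982, 0.186, -0.0]
wrist_force: [-0.6, -0.0, 0.0]
gripper_width: 0.0139
gripper_force: 12.0
```

>>> jog_arm(deltas="0 -1 0 0 0 0 0; 0 -1.5 0 0 0 0 0; 0 -1.5 0 0 0 0 0; 0 -1.5 0 0 0 0 0; 0 -1 0 0 0 0 0")

```text
clock: 5.0
position: [0.6095, 0.2114, 0.2047]
tcp_rot: [-0.0, 0.982, 0.187, 0.0]
wrist_force: [1.5, -1.7, -1.2]
gripper_width: 0.0138
gripper_force: 12.0
```

>>> jog_arm(deltas="0 -0.4 0 0 0 0 0; 0 -0.3 0 0 0 0 0; 0 -0.2 0 0 0 0 0; 0 -0.2 0 0 0 0 0; 0 0 0 0 0 0 0")

```text
clock: 5.5
position: [0.6062, 0.2199, 0.2047]
tcp_rot: [-0.0, 0.983, 0.186, -0.0]
wrist_force: [0.8, 0.5, -0.6]
gripper_width: 0.0134
gripper_force: 12.0
```

>>> jog_arm(deltas="0 -0.2 0 0 0 0 0; 0 -0.2 0 0 0 0 0; 0 0 0 0 0 0 0")

```text
clock: 5.8
position: [0.6055, 0.2217, 0.2047]
tcp_rot: [0.002, 0.983, 0.186, 0.0]
wrist_force: [2.9, -6.9, -1.4]
gripper_width: 0.0136
gripper_force: 12.0
```

>>> jog_arm(deltas="0 -0.2 0 0 0 0 0; 0 0 0 0 0 0 0; 0 0 0 0 0 0 0")

```text
clock: 6.1
position: [0.6054, 0.2219, 0.2046]
tcp_rot: [0.003, 0.983, 0.186, 0.001]
wrist_force: [5.2, -11.0, -1.8]
gripper_width: 0.014
gripper_force: 12.0
```

```bash
python3 - <<'E'
from h import *
from workcell import state
P=np.load("P.npy");st=state();w,x,y,z=st["tcp_rot"];R=Ro.from_quat([x,y,z,w]).as_matrix()
g=st["position"]+R@[0,0,.006]
c,s=np.cos(P[2]),np.sin(P[2]);d=g[:2]-P[:2]
lx,ly=c*d[0]+s*d[1],-s*d[0]+c*d[1]
print("chest",lx,ly,g[2],st["wrist_force"])
r=np.hypot(lx-.02,g[2]-.134);h0=np.arctan2(.02-lx,g[2]-.134);print(r,h0)
hs=np.linspace(h0,1.42,16);p=np.c_[.02-r*np.sin(hs),.134+r*np.cos(hs)]
print(np.c_[hs[1:],np.diff(p,axis=0)*[100,-100]].round(2))
E
```

```text
chest 0.013676680866524155 0.006429940985087927 0.1986475805356995 [  5.17700083 -10.99924079  -1.75153925]
0.06495609312438314 0.09750200285170069
[[ 0.19 -0.57  0.08]
 [ 0.27 -0.56  0.13]
 [ 0.36 -0.54  0.18]
 [ 0.45 -0.53  0.23]
 [ 0.54 -0.5   0.27]
 [ 0.63 -0.48  0.31]
 [ 0.71 -0.45  0.36]
 [ 0.8  -0.42  0.39]
 [ 0.89 -0.38  0.43]
 [ 0.98 -0.34  0.46]
 [ 1.07 -0.3   0.49]
 [ 1.16 -0.25  0.51]
 [ 1.24 -0.21  0.53]
 [ 1.33 -0.16  0.55]
 [ 1.42 -0.11  0.56]]
```

>>> jog_arm(deltas="-0.57 0.2 0.08 0 0 0 0; -0.56 0 0.13 0 0 0 0; -0.54 0 0.18 0 0 0 0; -0.53 0 0.23 0 0 0 0; -0.5 0 0.27 0 0 0 0")

```text
clock: 6.6
position: [0.5813, 0.2122, 0.1977]
tcp_rot: [0.001, 0.983, 0.186, 0.002]
wrist_force: [3.9, -6.3, 3.2]
gripper_width: 0.0136
gripper_force: 12.0
```

>>> jog_arm(deltas="-0.48 0 0.31 0 0 0 0; -0.45 0 0.36 0 0 0 0; -0.42 0 0.39 0 0 0 0; -0.38 0 0.43 0 0 0 0; -0.34 0 0.46 0 0 0 0")

```text
clock: 7.1
position: [0.5612, 0.2043, 0.1779]
tcp_rot: [0.002, 0.983, 0.186, 0.001]
wrist_force: [-0.1, -7.1, 3.1]
gripper_width: 0.0132
gripper_force: 12.0
```

>>> jog_arm(deltas="-0.3 0 0.49 0 0 0 0; -0.25 0 0.51 0 0 0 0; -0.21 0 0.53 0 0 0 0; -0.16 0 0.55 0 0 0 0; -0.11 0 0.56 0 0 0 0")

```text
clock: 7.6
position: [0.5509, 0.2003, 0.1504]
tcp_rot: [0.002, 0.983, 0.186, -0.0]
wrist_force: [-0.8, -8.3, 1.7]
gripper_width: 0.0137
gripper_force: 12.0
```

```bash
python3 - <<'E'
from workcell import cams,state
import cv2,numpy as np
print(state()["position"],state()["wrist_force"])
a=cams.snapshot("side")["img"][150:400,120:400,::-1]
cv2.imwrite("pics/c3.png",cv2.resize(a,(672,600)))
E
```

```text
[0.55090238 0.20033147 0.15037265] [-0.80702167 -8.28977965  1.69473635]
```

View pics/c3.png

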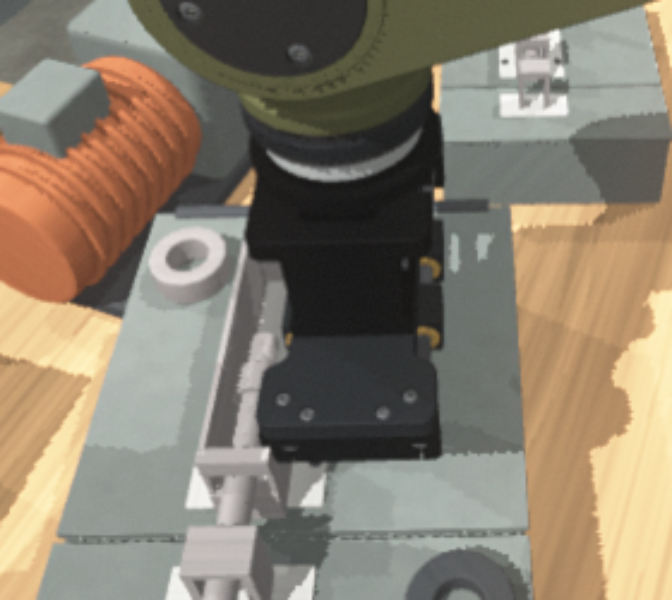

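The rod passes through the staple at (225,560), and the gripper hides the bar, which is near level. I'll release the bar, rise and look.

>>> jog_arm(deltas="0 0 0 0 0 0 0.6; 0 0 0 0 0 0 0.6; 0 0 0 0 0 0 0.6; 0 0 0 0 0 0 0.6; 0 0 0 0 0 0 0.6")

```text
clock: 8.15
position: [0.5507, 0.2026, 0.15]
tcp_rot: [-0.0, 0.982, 0.186, 0.0]
wrist_force: [0.1, 0.4, -0.6]
gripper_width: 0.0482
gripper_force: 0.0
```

>>> jog_arm(deltas="0 0 -2 0 0 0 0.6; 0 0 -4 0 0 0 0.6; 0 0 -4 0 0 0 0.6; 0 0 -4 0 0 0 0.6; 0 0 -4 0 0 0 0.6")

```text
clock: 8.65
position: [0.5505, 0.2024, 0.3316]
tcp_rot: [-0.0, 0.982, 0.186, 0.0]
wrist_force: [0.4, -0.2, -0.7]
gripper_width: 0.057
gripper_force: 0.0
```

>>> jog_arm(deltas="-3 3 -2 0 0 0 0.6; -3 3 -1 0 0 0 0.6; -3 3.5 0 0 0 0 0.6; -3 3.5 0 0 0 0 0.6; -3 3 0 0 0 0 0.6")

```text
clock: 9.15
position: [0.4689, -0.0029, 0.3602]
tcp_rot: [0.0, 0.982, 0.186, 0.0]
wrist_force: [0.2, -0.6, -0.7]
gripper_width: 0.0573
gripper_force: 0.0
```

```bash
python3 - <<'E'
from workcell import cams,state
import cv2,numpy as np
from h import *
P=np.load("P.npy");s=cams.snapshot("side")
print(state()["wrist_force"])
for h in(1.3,1.45,1.571):print(h,((proj(s,W(P[:3],[bar(.08,h,.083),bar(.08,h,.03)]))-[120,150])*2.4).round())
cv2.imwrite("pics/c4.png",cv2.resize(s["img"][150:400,120:400,::-1],(672,600)))
E
```

```text
[ 1.41338726 -1.51123247  0.36895755]
1.3 [[408. 355.]
 [312. 374.]]
1.45 [[415. 369.]
 [315. 379.]]
1.571 [[417. 380.]
 [316. 382.]]
```

View pics/c4.png

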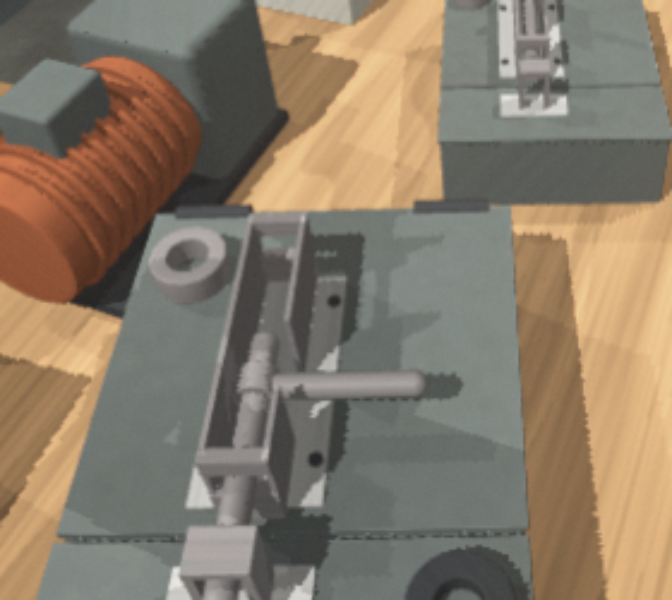

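The bar is level in the notch: its tip is at (415,383), against a prediction of (417,380) for fully down and across. The rod is through the staple, and nothing is touching the chest.

>>> jog_arm(deltas="0 0 0 0 0 0 0.6; 0 0 0 0 0 0 0.6; 0 0 0 0 0 0 0.6")

```text
clock: 9.5
position: [0.47, -0.0006, 0.3598]
tcp_rot: [-0.0, 0.982, 0.187, -0.0]
wrist_force: [0.1, -0.7, -0.9]
gripper_width: 0.0569
gripper_force: 0.0
```

```bash
python3 -c "
from workcell import robot
print(robot.finish_job())"
```

```text
the job is handed in; nothing more can be done
None
```

The larger chest's bolt is fully across in its staple with its handle down in the notch and released; the smaller chest's bolt was left alone, and the job was handed in at 9.5 s.

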